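# Close the sample box: lid and four corner clips

### The job

Close the sample box on the lab bench: fold its hinged lid down flat, then fold the four clips over the lid's rim and press each one down until it snaps home and stays, working from corner to opposite corner: whichever clip you do first, do the diagonally opposite one second, then the other two. The clips are brittle, so feel your way: push no harder than 25 N on any of them, and leave the glassware and tools around the box where they are.

Things in the scene. Friction and masses are not known exactly. Their poses are not given: they have to be found in the camera images.
- box: Grey plastic sample box, 130 deep (its x) x 150 wide (its y) x 75 mm high, fixed to the bench, with vials inside. Origin: centre of its underside on the bench; x points from its front (robot side) to the lid's hinge at the back, y to its left, z up. Turned up to 0.4 rad from the base's x.
- lid (a joint): White flat lid of the box, 134 deep x 152 wide x 8 mm thick, hinged along the box's back edge. Value in rad: 0 = shut flat on the box, growing as the front edge is raised; it starts at 0.8 to 1.2. A stiff hinge: it stays where it is left and needs about 2 to 9 N at its front edge to fold down. It stops at 0.
- lid_hinge (a point): Middle of the lid's back edge, on its outer (upper) face, in line with the hinge (8 mm above the hinge line when shut). The hinge line lies at x +67, z 75.5 mm in the box's frame, along its y.
- lid_edge (a point): Middle of the lid's free front edge, on its outer (upper) face, 134 mm from lid_hinge. With the lid shut it is 83.5 mm above the bench.
- clip_fl (a joint): The front left clip: a plain steel flap 56 long x 36 wide x 4 mm thick, hinged beside the box's left wall. Value in rad: about 0 = lying flat over the lid's rim, pointing inward; pi/2 = standing up; it starts at 1.7 to 2.1, leaning outward, where a light spring holds it. The spring (about 2.5 N at the rib when folded over) throws it open again unless it has snapped. Meet it slowly (under 0.1 m/s): a knock counts too. Snapped home it reads between about -0.17 and 0.17.
- clip_fl_hinge (a point): Middle of the front left clip's hinge line, 94 mm above the bench, 8 mm under the folded-over flap's mid-plane, at x -45, y +86 mm in the box's frame; the hinge line runs along the box's x. A finger pushed against the rib from the hinge side jams. Where home is differs from clip to clip by up to 8 mm up or down at the rib, anew at every start, and cannot be seen: it must be felt.
- clip_fl_rib (a point): Top of the half-round rib across the front left clip's outer face, the place to press: 44 mm from the hinge line towards the flap's free end and 14 mm out from the hinge line (4 mm proud of the flap; on top when folded over, about 108 mm above the bench). The catch below it resists from about 5 mm above home with about 7 to 13 N at the rib, and gives way with a snap 2 to 3 mm above the firm stop. More than 25 N breaks the clip.
- clip_fr (a joint): The front right clip: a plain steel flap 56 long x 36 wide x 4 mm thick, hinged beside the box's right wall. Value in rad: about 0 = lying flat over the lid's rim, pointing inward; pi/2 = standing up; it starts at 1.7 to 2.1, leaning outward, where a light spring holds it. The spring (about 2.5 N at the rib when folded over) throws it open again unless it has snapped. Meet it slowly (under 0.1 m/s): a knock counts too. Snapped home it reads between about -0.17 and 0.17.
- clip_fr_hinge (a point): Middle of the front right clip's hinge line, 94 mm above the bench, 8 mm under the folded-over flap's mid-plane, at x -45, y -86 mm in the box's frame; the hinge line runs along the box's x. A finger pushed against the rib from the hinge side jams. Where home is differs from clip to clip by up to 8 mm up or down at the rib, anew at every start, and cannot be seen: it must be felt.
- clip_fr_rib (a point): Top of the half-round rib across the front right clip's outer face, the place to press: 44 mm from the hinge line towards the flap's free end and 14 mm out from the hinge line (4 mm proud of the flap; on top when folded over, about 108 mm above the bench). The catch below it resists from about 5 mm above home with about 7 to 13 N at the rib, and gives way with a snap 2 to 3 mm above the firm stop. More than 25 N breaks the clip.
- clip_bl (a joint): The back left clip: a plain steel flap 56 long x 36 wide x 4 mm thick, hinged beside the box's left wall. Value in rad: about 0 = lying flat over the lid's rim, pointing inward; pi/2 = standing up; it starts at 1.7 to 2.1, leaning outward, where a light spring holds it. The spring (about 2.5 N at the rib when folded over) throws it open again unless it has snapped. Meet it slowly (under 0.1 m/s): a knock counts too. Snapped home it reads between about -0.17 and 0.17.
- clip_bl_hinge (a point): Middle of the back left clip's hinge line, 94 mm above the bench, 8 mm under the folded-over flap's mid-plane, at x +45, y +86 mm in the box's frame; the hinge line runs along the box's x. A finger pushed against the rib from the hinge side jams. Where home is differs from clip to clip by up to 8 mm up or down at the rib, anew at every start, and cannot be seen: it must be felt.
- clip_bl_rib (a point): Top of the half-round rib across the back left clip's outer face, the place to press: 44 mm from the hinge line towards the flap's free end and 14 mm out from the hinge line (4 mm proud of the flap; on top when folded over, about 108 mm above the bench). The catch below it resists from about 5 mm above home with about 7 to 13 N at the rib, and gives way with a snap 2 to 3 mm above the firm stop. More than 25 N breaks the clip.
- clip_br (a joint): The back right clip: a plain steel flap 56 long x 36 wide x 4 mm thick, hinged beside the box's right wall. Value in rad: about 0 = lying flat over the lid's rim, pointing inward; pi/2 = standing up; it starts at 1.7 to 2.1, leaning outward, where a light spring holds it. The spring (about 2.5 N at the rib when folded over) throws it open again unless it has snapped. Meet it slowly (under 0.1 m/s): a knock counts too. Snapped home it reads between about -0.17 and 0.17.
- clip_br_hinge (a point): Middle of the back right clip's hinge line, 94 mm above the bench, 8 mm under the folded-over flap's mid-plane, at x +45, y -86 mm in the box's frame; the hinge line runs along the box's x. A finger pushed against the rib from the hinge side jams. Where home is differs from clip to clip by up to 8 mm up or down at the rib, anew at every start, and cannot be seen: it must be felt.
- clip_br_rib (a point): Top of the half-round rib across the back right clip's outer face, the place to press: 44 mm from the hinge line towards the flap's free end and 14 mm out from the hinge line (4 mm proud of the flap; on top when folded over, about 108 mm above the bench). The catch below it resists from about 5 mm above home with about 7 to 13 N at the rib, and gives way with a snap 2 to 3 mm above the firm stop. More than 25 N breaks the clip.
- amber_a: Amber glass bottle, 66 mm across, 150 mm high, standing loose near the box (bystander, leave alone). Origin: centre of its underside.
- amber_b: Amber glass bottle, 60 mm across, 130 mm high, standing loose near the box (bystander, leave alone). Origin: centre of its underside.
- beaker: Glass beaker, 68 mm across, 85 mm high, standing loose near the box (bystander, leave alone). Origin: centre of its underside.
- jar: Small glass jar with a white cap, 56 mm across, 60 mm high, standing loose near the box (bystander, leave alone). Origin: centre of its underside.
- bulb: Black rubber pipette bulb, 52 mm across, 68 mm high, standing loose near the box (bystander, leave alone). Origin: centre of its underside.
- dish: Shallow glass dish, 90 mm across, 16 mm high, standing loose near the box (bystander, leave alone). Origin: centre of its underside.
- spatula: Steel spatula lying flat, 170 mm long, lying loose near the box (bystander, leave alone). Origin: middle of its underside.
There are look-alikes about, which are no part of the job. What is shaped like the box but blue, pink or yellow is not meant.

How it is judged (in metres and radians):
On the way, in this order (a step that is already met when the one before it is completed fails the run):
1. the lid is folded shut, all clips still open (value of joint lid below 0.03 rad and value of joint each of clip_fl, clip_fr, clip_bl, clip_br above 0.9 rad), for 0.1 s.
2. a first clip has snapped home and stays by itself (value of joint lid below 0.03 rad and ((value of joint clip_fl below 0.21 rad and contact force between the fingers and clip_fl below 0.3 N) or (value of joint clip_fr below 0.21 rad and contact force between the fingers and clip_fr below 0.3 N) or (value of joint clip_bl below 0.21 rad and contact force between the fingers and clip_bl below 0.3 N) or (value of joint clip_br below 0.21 rad and contact force between the fingers and clip_br below 0.3 N))), for 0.2 s.
3. the diagonally opposite clip has snapped home too (((value of joint lid below 0.03 rad and (value of joint clip_fl below 0.21 rad and contact force between the fingers and clip_fl below 0.3 N) and (value of joint clip_br below 0.21 rad and contact force between the fingers and clip_br below 0.3 N)) or (value of joint lid below 0.03 rad and (value of joint clip_fr below 0.21 rad and contact force between the fingers and clip_fr below 0.3 N) and (value of joint clip_bl below 0.21 rad and contact force between the fingers and clip_bl below 0.3 N)))), for 0.2 s.
4. one clip of the other diagonal has snapped home (value of joint lid below 0.03 rad and (((value of joint clip_fr below 0.21 rad and contact force between the fingers and clip_fr below 0.3 N) and (value of joint clip_bl below 0.21 rad and contact force between the fingers and clip_bl below 0.3 N) and (value of joint clip_br below 0.21 rad and contact force between the fingers and clip_br below 0.3 N)) or ((value of joint clip_fl below 0.21 rad and contact force between the fingers and clip_fl below 0.3 N) and (value of joint clip_bl below 0.21 rad and contact force between the fingers and clip_bl below 0.3 N) and (value of joint clip_br below 0.21 rad and contact force between the fingers and clip_br below 0.3 N)) or ((value of joint clip_fl below 0.21 rad and contact force between the fingers and clip_fl below 0.3 N) and (value of joint clip_fr below 0.21 rad and contact force between the fingers and clip_fr below 0.3 N) and (value of joint clip_br below 0.21 rad and contact force between the fingers and clip_br below 0.3 N)) or ((value of joint clip_fl below 0.21 rad and contact force between the fingers and clip_fl below 0.3 N) and (value of joint clip_fr below 0.21 rad and contact force between the fingers and clip_fr below 0.3 N) and (value of joint clip_bl below 0.21 rad and contact force between the fingers and clip_bl below 0.3 N)))), for 0.2 s.
5. all four clips are home (value of joint lid below 0.03 rad and value of joint each of clip_fl, clip_fr, clip_bl, clip_br below 0.21 rad and contact force between the fingers and clip_fl below 0.3 N and contact force between the fingers and clip_fr below 0.3 N and contact force between the fingers and clip_bl below 0.3 N and contact force between the fingers and clip_br below 0.3 N), for 0.2 s.
At the end, for the whole second after the job is handed in: The lid is shut (under 0.03 rad) and all four clips are snapped home (each reads under 0.21 rad) and stay so by themselves, with nothing touching them (all of step 5).
It fails at once if two neighbouring clips were closed before a diagonal pair ((value of joint each of clip_fl, clip_fr below 0.21 rad and value of joint each of clip_br, clip_bl above 0.21 rad) or (value of joint each of clip_fl, clip_bl below 0.21 rad and value of joint each of clip_br, clip_fr above 0.21 rad) or (value of joint each of clip_br, clip_fr below 0.21 rad and value of joint each of clip_fl, clip_bl above 0.21 rad) or (value of joint each of clip_br, clip_bl below 0.21 rad and value of joint each of clip_fl, clip_fr above 0.21 rad)).
It fails at once if a clip was pushed with more than 25 N (contact force between any of the fingers, the arm and clip_fl above 25 N or contact force between any of the fingers, the arm and clip_fr above 25 N or contact force between any of the fingers, the arm and clip_bl above 25 N or contact force between any of the fingers, the arm and clip_br above 25 N).
It fails at once if something standing around the box was moved by more than 25 mm or knocked over (distance of any of amber_a, amber_b, beaker, jar, bulb, dish, spatula from where it was at the start of the episode above 0.025 m or angle between any of amber_a, amber_b, beaker, jar, bulb, dish, spatula's own z axis and vertical above 0.5 rad).
It also fails if it takes over 72 s, if anything falls off the work surface, if the arm or the gripper's body presses on something with over 40 N, if the wrist force passes 120 N, or if a joint passes its speed limit or range.

### The arm

A 6-joint arm with a two-finger parallel gripper is mounted at the origin on the work surface. World frame = base frame: x ahead of the robot, y to its left, z up, the work surface at z = 0. Lengths are in m, angles in degrees, forces in N, time in s.
With the tool pointing down it reaches from about 0.325 to 0.85 m from the base axis. Payload 15.5 kg.
Tool frame: the origin (TCP) lies between the finger pads; the fingertips stand robot.finger_overhang ahead of it and the grasp point (between the pads) lies 3 mm ahead of it (robot.finger_overhang is the distance from the TCP to the fingertips, in m); x points along the fingers, z is the direction in which the jaws open and shut, and the axes are right-handed (so a half turn about x gives the same grasp; the last joint's range is limited). The gripper opens to 91 mm and grips with 3 to 60 N. Pads are 32 mm wide; open, the fingers measure 118 mm over their backs; the gripper's body (76 mm by 178 mm) begins 60 mm behind the grasp point.
Start: joints at [-5.472, 28.281, 77.091, -0, 74.628, -5.472], TCP at [0.625, 0, 0.236] pointing down, gripper open.
Joint ranges: [-166.48, 166.48], [-47.26, 123.95], [12.59, 153.08], [-70.14, 250.14], [6.76, 159.57], [-176.63, 176.63]. Speed limits (degrees/s): [108.29, 108.29, 147.25, 172.46, 172.46, 172.46].

### API

Orientations are given as a 3x3 rotation matrix whose columns are the frame's x, y, z axes.
In Python, from rig import robot gives the robot as it stands. The module is installed in compiled form; this text tells all that it offers.
- The arm moves only by the tool step_arm, never from a script. Its argument "targets" is one flat list of numbers, 7 for each row, row after row: the gripper command: -1 is fully open, 1 is shut, values between are in proportion, then the shift along the tool's x, y, z in m, then the turn, a rotation vector about the tool's x, y, z in degrees. A call has 1 to 12 rows; each row is the pose to reach, as a shift and turn from the pose commanded when the call began, along the tool's axes at that moment; what a row does not reach only later rows make up. A row lasts 1/10 s, in which the tool goes at most 50 mm and 8.59 degrees, less where a joint would pass 70% of its speed; a pose out of reach is approached as far as the arm can. A call with a gripper value outside its range is refused whole. The fingers move at their own pace and stop on an object; "squeeze" is the grip in N (left out, the last holds). Time passes only in rows, so rows that repeat a pose let the fingers close. It gives the time, the measured TCP pose, the force and the opening at its end, in the units of the state.
- robot.get_state(): the state, without advancing time (a new reading comes with each control period).
- robot.read_camera(name): name is "scene" or "side" or "wrist"; returns the picture (480x640x3 uint8, red, green, blue); there is no depth.
- robot.calibration(name): a dict with "fx", "fy", "cx", "cy" (pixels), "origin" and "rotation" of the camera in the world; the wrist camera has in their place "mount" (4x4, takes a point from camera to tool coordinates, whose origin is the TCP and whose axes are the tool frame's). Camera axes: x right, y down, z forward; pixel columns grow to the right and rows downward; lengths in m; the calibration is good to about 2 mm. A picture is of the moment at which its call begins: read the wrist's pose just before it. calibration takes no time and is no camera call.
- robot.sign_off(): hands the job in, once; it reports no verdict.
The state is a dict: "time_s": time; "joints": joint angles; "dq": joint speeds; "tau": joint torques, N m; "eef_pos": TCP position; "tcp_rot": TCP orientation; "force": force on the tool from outside, world axes, zero at the start; "moment": the same for the moment, N m; "grip_width": finger opening in m.
Only numpy, scipy, OpenCV 4.12 (cv2) and the standard library are available. Lean on these libraries where they do the work, as an engineer would, in place of code of your own. Each camera call takes 0.05 s, during which the arm holds its last target. There are 200 camera calls.

## Working session

There is one attempt and no reset: what is moved stays moved. The work goes in short steps, Python scripts to look and compute and a tool call to move; the robot and the scene stay as the last step left them, time stands still between calls to the robot, and variables do not carry over. Pictures are saved under pics/ and viewed, about 8 in all and at most 12, crops included, and the job is handed in when it is done.

Besides the shell and the picture viewer there is one more tool, called after "Emit:" as a command line: name --argument value ..., lists and objects as JSON in quotes. step_arm: Moves the arm, as the interface text tells. Its arguments: {"type":"object","properties":{"targets":{"type":"array","items":{"type":"number"}},"squeeze":{"type":"number"}},"required":["targets"]}

```bash
mkdir -p pics
cat > h.py <<'E'
import numpy as np, cv2
from rig import robot
def snap(n,f):
    s=robot.get_state(); im=robot.read_camera(n); cv2.imwrite('pics/'+f,im[:,:,::-1]); return s,im
def cam(n,s=None):
    c=robot.calibration(n); K=np.array([[c['fx'],0,c['cx']],[0,c['fy'],c['cy']],[0,0,1.]])
    if 'mount' in c:
        M=np.array(c['mount']); R=np.array(s['tcp_rot']); return K,R@M[:3,3]+np.array(s['eef_pos']),R@M[:3,:3]
    return K,np.array(c['origin']),np.array(c['rotation'])
def ray(C,px):
    K,o,R=C; return o,R@np.linalg.solve(K,[px[0],px[1],1.])
def onz(C,px,z):
    o,d=ray(C,px); return o+d*(z-o[2])/d[2]
def proj(C,p):
    K,o,R=C; q=K@(R.T@(np.array(p)-o)); return q[:2]/q[2]
E
python3 - <<'E'
from h import *
for n in ('scene','side','wrist'):
    s,im=snap(n,n+'0.png'); K,o,R=cam(n,s); print(n,K[0,0],o.round(3),R.round(3).tolist())
print(s); print(robot.finger_overhang)
E
```

```text
scene 468.26320325752414 [1.394 0.269 0.719] [[-0.341, 0.544, -0.767], [0.94, 0.186, -0.286], [-0.013, -0.818, -0.575]]
side 447.36120429118796 [ 0.008 -0.636  0.62 ] [[0.747, -0.366, 0.556], [-0.665, -0.414, 0.621], [0.003, -0.833, -0.553]]
wrist 372.4110726360542 [0.625 0.071 0.384] [[1.0, 0.001, -0.001], [0.0, -0.967, -0.254], [-0.001, 0.254, -0.967]]
{'time_s': 0.1, 'joints': array([-5.47248922e+00,  2.83128965e+01,  7.71239959e+01, -1.14699268e-04,
        7.46271879e+01, -5.47308587e+00]), 'dq': array([-0.03268365, -0.14002495, -0.0505527 , -0.01432092,  0.02669901,
       -0.01031478]), 'tau': array([ 1.53078610e-03, -8.80241275e+01, -3.82546771e+01,  7.07121310e-02,
        4.82549379e-02, -5.43761678e-05]), 'eef_pos': array([6.24684118e-01, 2.47254276e-05, 2.35378352e-01]), 'tcp_rot': array([[-1.11349757e-03, -1.08869627e-05,  9.99999380e-01],
       [ 1.04738945e-04,  9.99999994e-01,  1.10035960e-05],
       [-9.99999375e-01,  1.04751133e-04, -1.11349642e-03]]), 'force': array([-0.82223456, -0.26814146,  0.00643813]), 'moment': array([ 0.00231249, -0.04443976,  0.00071481]), 'grip_width': 0.09077195325540294}
0.022
```

View pics/scene0.png

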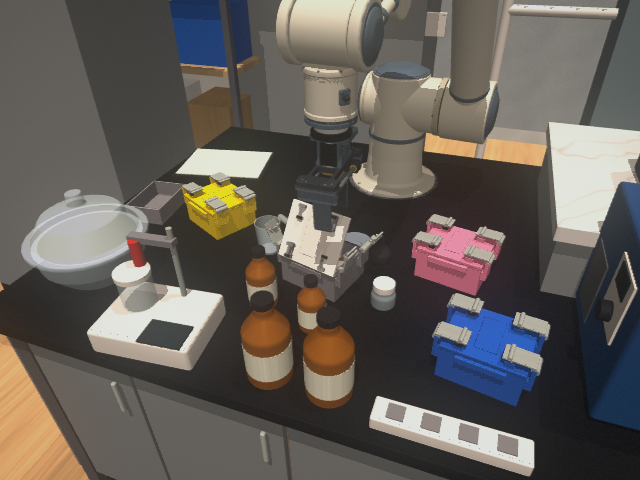

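View pics/side0.png

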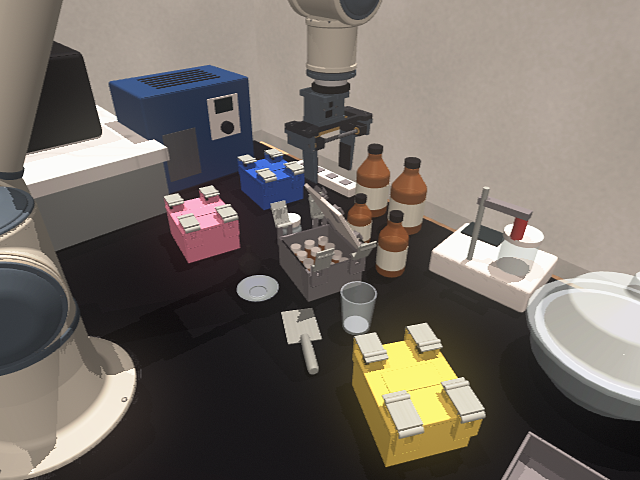

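The grey box with an open white lid is at side (322,260) and scene (322,260). Look-alikes are yellow (side 415,395), pink (203,225) and blue (272,180), all with their clips shut. The only match is the grey box. The beaker is at side (357,307), the dish (258,288), the spatula (303,340), and amber bottles stand behind the hinge. Next I'll make close crops to check the choice.

Run:
```python
import cv2
a=cv2.imread('pics/side0.png')[165:315,230:430]; cv2.imwrite('pics/sidec.png',cv2.resize(a,None,fx=4,fy=4,interpolation=2))
a=cv2.imread('pics/scene0.png')[180:315,235:415]; cv2.imwrite('pics/scenec.png',cv2.resize(a,None,fx=4,fy=4,interpolation=2))
```

```text
(no output)
```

View pics/sidec.png

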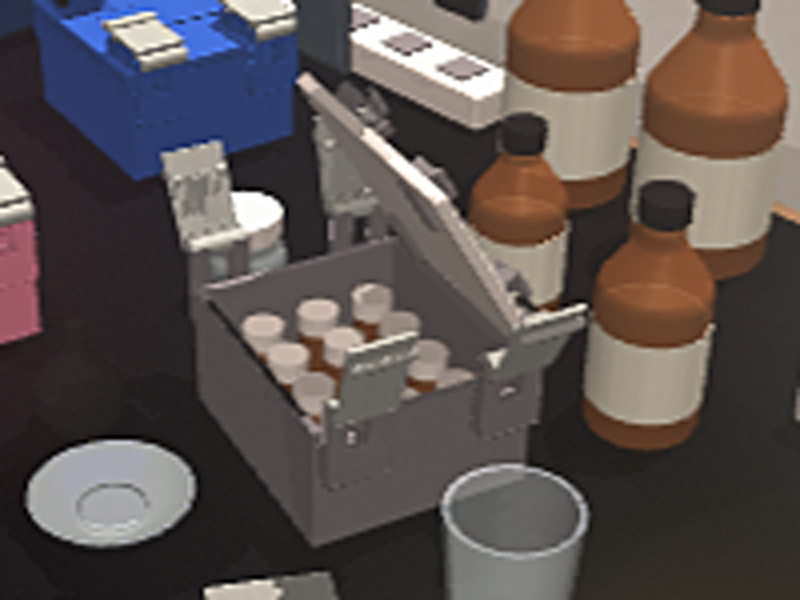

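View pics/wrist0.png

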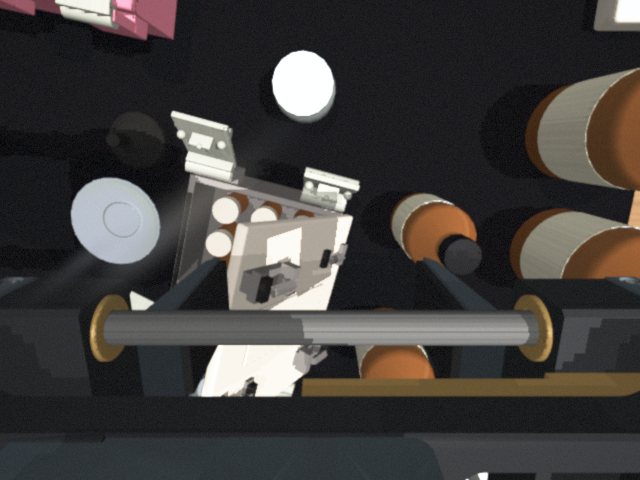

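The wrist picture shows the grey box's front-left corner at (190,177), with the box turned clockwise by about 0.25 rad. The left clips are at (205,145) and (330,185). The gripper hides the right half, so I'll get a rough pose first and then take a better view.

```bash
cat >> h.py <<'E'
def fit(model,world):  # 2D rigid
    m=np.array(model,float);w=np.array(world)[:,:2];mc,wc=m.mean(0),w.mean(0);a=m-mc;b=w-wc
    th=np.arctan2((a[:,0]*b[:,1]-a[:,1]*b[:,0]).sum(),(a*b).sum());R=np.array([[np.cos(th),-np.sin(th)],[np.sin(th),np.cos(th)]])
    t=wc-R@mc;return t,th,(w-(m@R.T+t))
E
python3 - <<'E'
from h import *
C=cam('side'); 
P=[((309.5,301.2),0,(-.065,-.075)),((280,264.5),0,(-.065,.075)),((361.7,278.7),0,(.065,-.075)),((281.3,237.5),.075,(-.065,.075)),((309.5,273),.075,(-.065,-.075))]
W=[onz(C,p,z) for p,z,_ in P]; t,th,r=fit([m for *_,m in P],W); print(np.round(W,3),t,th,r.round(4))
s=robot.get_state(); Cw=cam('wrist',s); print(onz(Cw,(190,177),.075))
E
```

```text
[[ 0.483 -0.101  0.   ]
 [ 0.518  0.043  0.   ]
 [ 0.622 -0.121  0.   ]
 [ 0.522  0.039  0.075]
 [ 0.483 -0.101  0.075]] [ 0.56666682 -0.04098642] -0.19635357949605622 [[-0.005   0.0014]
 [ 0.0003 -0.0025]
 [ 0.0059  0.0064]
 [ 0.0046 -0.006 ]
 [-0.0057  0.0007]]
[0.51668634 0.04281838 0.075     ]
```

Emit:
step_arm --targets '[1,-0.05,0,0,0,0,0,1,-0.09,-0.03,-0.015,4,0,0,1,-0.12,-0.07,-0.035,8,0,0,1,-0.13,-0.1,-0.05,12,0,0,1,-0.13,-0.115,-0.057,13,0,0,1,-0.13,-0.115,-0.057,13,0,0,1,-0.13,-0.115,-0.057,13,0,0]' --squeeze 10

```text
time_s: 0.85
eef_pos: [0.5679, -0.1146, 0.3651]
tcp_rot: [[-0.001, 0.225, 0.974], [0.001, 0.974, -0.225], [-1.0, 0.0, -0.001]]
force: [1.0, 1.3, -0.2]
grip_width: 0.0381
```

Run:
```python
from h import *
s,im=snap('wrist','wrist1.png'); print(s['time_s'],s['eef_pos'],s['tcp_rot'],s['force'])
cv2.imwrite('pics/wrist1b.png',cv2.resize(im[:300,120:520,::-1],None,fx=2,fy=2,interpolation=2))
np.save('w1.npy',np.c_[s['tcp_rot'],s['eef_pos']])
```

```text
0.85 [ 0.56791338 -0.11462782  0.36509889] [[-1.11663576e-03  2.24575440e-01  9.74456066e-01]
 [ 7.67319803e-04  9.74456579e-01 -2.24574679e-01]
 [-9.99999082e-01  4.96951319e-04 -1.26043425e-03]] [ 0.96960852  1.30019024 -0.15878538]
```

View pics/wrist1b.png

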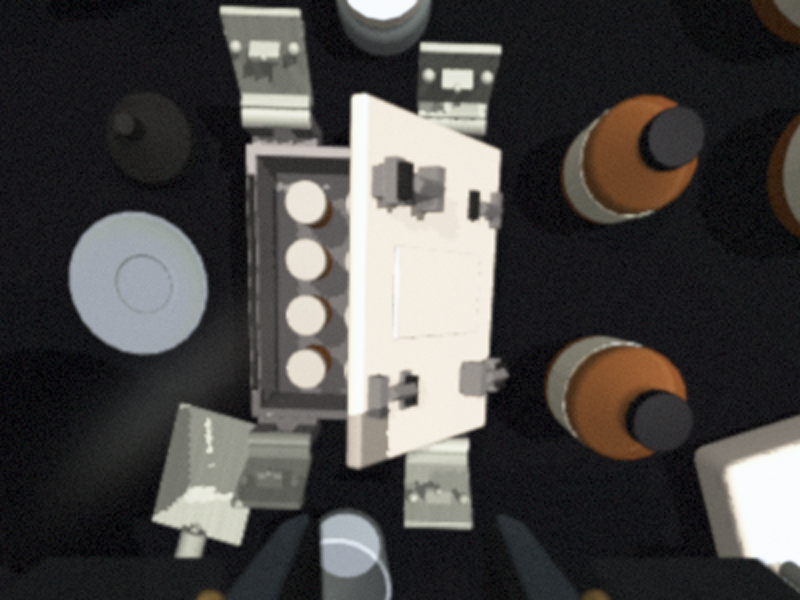

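The close view confirms the grey box with the white lid. The front rim corners are at crop (247,147) and (254,418), the lid's front edge is near x=360 and its back corners are (500,149) and (486,425). The clips lean out at top and bottom. The spatula tip and beaker lie near the front-right clip, and two bottles stand at the right.

Run:
```python
from h import *
A=np.load('w1.npy'); s=dict(tcp_rot=A[:,:3],eef_pos=A[:,3]); C=cam('wrist',s)
f=lambda x,y:(120+x/2,y/2)
th=1.0
for th in (.85,1.0,1.15):
    hx,hz=.067+.008*np.sin(th),.0755+.008*np.cos(th)
    P=[(f(247,147),.075,(-.065,.075)),(f(254,418),.075,(-.065,-.075)),(f(500,149),hz,(hx,.076)),(f(486,426),hz,(hx,-.076))]
    t,a,r=fit([m for *_,m in P],[onz(C,p,z) for p,z,_ in P]); print(th,t.round(4),a.round(4),(r*1000).round(1).tolist())
    ex=np.array([np.cos(a),np.sin(a),0]);ey=np.array([-np.sin(a),np.cos(a),0])
    O=np.r_[t,0]
    # lid front outer corners: intersect ray with plane box y=+-.076
    for p,y in ((f(367,96),.076),(f(362,463),-.076)):
        o,d=ray(C,p); k=(y-(o-O)@ey)/(d@ey); q=o+k*d-O; bx,bz=q@ex,q[2]; print('  edge',bx.round(4),bz.round(4),'theta',np.arctan2(bz-.0755,.067-bx).round(3), np.hypot(bz-.0755,.067-bx).round(4))
        # alternative: ray vs distance 134.2mm circle
    for c,p in (('clips hinge fl',f(275,118)),('bl',f(455,125)),('fr',f(285,435)),('br',f(440,445))):
        q=onz(C,p,.094)-O; print('  ',c,(q@ex).round(3),(q@ey).round(3))
    for c,p,z in (('fl tip',f(262,10),.145),('bl tip',f(460,45),.145),('fr tip',f(272,507),.145),('br tip',f(438,527),.145)):
        q=onz(C,p,z)-O; print('  ',c,(q@ex).round(3),(q@ey).round(3))
    for c,p,z in (('bottle1cap',f(671,136),.15),('bottle2cap',f(674,420),.13),('bottle2',f(674,420),.15)):
        q=onz(C,p,z)-O; print('  ',c,(q@ex).round(3),(q@ey).round(3))
```

```text
0.85 [ 0.5614 -0.0447] -0.2481 [[0.3, -0.3], [-0.0, 0.0], [-0.3, -0.1], [-0.0, 0.4]]
  edge 0.0062 0.1911 theta 1.087 0.1306
  edge 0.0049 0.179 theta 1.031 0.1207
   clips hinge fl -0.046 0.086
   bl 0.047 0.085
   fr -0.044 -0.081
   br 0.045 -0.085
   fl tip -0.043 0.12
   bl tip 0.045 0.108
   fr tip -0.043 -0.109
   br tip 0.043 -0.118
   bottle1cap 0.141 0.072
   bottle2cap 0.165 -0.061
   bottle2 0.158 -0.058
1.0 [ 0.5611 -0.0446] -0.2481 [[0.6, -0.4], [0.3, -0.0], [-0.5, 0.1], [-0.4, 0.3]]
  edge 0.0065 0.1911 theta 1.089 0.1305
  edge 0.0052 0.179 theta 1.033 0.1206
   clips hinge fl -0.046 0.086
   bl 0.048 0.085
   fr -0.043 -0.081
   br 0.046 -0.085
   fl tip -0.042 0.12
   bl tip 0.045 0.108
   fr tip -0.043 -0.109
   br tip 0.043 -0.118
   bottle1cap 0.142 0.072
   bottle2cap 0.165 -0.061
   bottle2 0.158 -0.058
1.15 [ 0.5608 -0.0446] -0.2482 [[0.8, -0.4], [0.5, -0.1], [-0.7, 0.4], [-0.6, 0.1]]
  edge 0.0068 0.1911 theta 1.091 0.1304
  edge 0.0054 0.179 theta 1.034 0.1204
   clips hinge fl -0.045 0.086
   bl 0.048 0.085
   fr -0.043 -0.081
   br 0.046 -0.085
   fl tip -0.042 0.12
   bl tip 0.046 0.108
   fr tip -0.043 -0.109
   br tip 0.044 -0.118
   bottle1cap 0.142 0.072
   bottle2cap 0.166 -0.061
   bottle2 0.158 -0.058
```

Emit:
step_arm --targets '[1,0,0.033,0.01,1.2,0,0,1,0.01,0.066,0.02,1.2,0,0,1,0.05,0.066,0.02,1.2,0,0,1,0.09,0.066,0.02,1.2,0,0,1,0.125,0.066,0.02,1.2,0,0,1,0.15,0.066,0.02,1.2,0,0,1,0.158,0.066,0.02,1.2,0,0,1,0.158,0.066,0.02,1.2,0,0]'

```text
time_s: 1.7
eef_pos: [0.6021, -0.0542, 0.2069]
tcp_rot: [[-0.002, 0.244, 0.97], [0.001, 0.97, -0.244], [-1.0, -0.0, -0.002]]
force: [-0.6, -0.5, 1.3]
grip_width: 0.0002
```

```bash
cat >> h.py <<'E'
T=np.array([.5612,-.0446]); YAW=-.248
ex=np.array([np.cos(YAW),np.sin(YAW)]); ey=np.array([-np.sin(YAW),np.cos(YAW)])
def box(s):
    q=np.array(s['eef_pos']); d=q[:2]-T; return np.round([d@ex,d@ey,q[2]-.022],4)  # fingertip in box frame
E
python3 - <<'E'
from h import *
s=robot.get_state(); print(box(s),s['grip_width'],s['force'],np.array(s['tcp_rot']).round(3))
b=box(s)
for th in (1.07,.9,.75,.6,.45,.3,.2,.1,0):
    c=np.array([.067-.115*np.cos(th)+.008*np.sin(th)+.0135, .0755+.115*np.sin(th)+.008*np.cos(th)]); print(th,'dx(down)',(b[2]-c[1]).round(4),'dz',(c[0]-b[0]).round(4))
E
```

```text
[0.042  0.0007 0.1849] 0.00017497035650970396 [-0.56026189 -0.52071468  1.31931912] [[-0.002  0.244  0.97 ]
 [ 0.001  0.97  -0.244]
 [-1.    -0.    -0.002]]
1.07 dx(down) 0.0047 dz -0.0097
0.9 dx(down) 0.0143 dz -0.0267
0.75 dx(down) 0.0252 dz -0.0402
0.6 dx(down) 0.0379 dz -0.0519
0.45 dx(down) 0.0522 dz -0.0616
0.3 dx(down) 0.0678 dz -0.069
0.2 dx(down) 0.0787 dz -0.0726
0.1 dx(down) 0.09 dz -0.0751
0 dx(down) 0.1014 dz -0.0765
```

Emit:
step_arm --targets '[1,0.005,0,-0.01,0,0,0,1,0.01,0,-0.018,0,0,0,1,0.016,0,-0.028,0,0,0,1,0.025,0,-0.04,0,0,0,1,0.038,0,-0.052,0,0,0,1,0.052,0,-0.062,0,0,0,1,0.068,0,-0.069,0,0,0,1,0.079,0,-0.073,0,0,0,1,0.09,0,-0.075,0,0,0,1,0.098,0,-0.0765,0,0,0,1,0.103,0,-0.0765,0,0,0,1,0.103,0,-0.0765,0,0,0]'

```text
time_s: 2.9
eef_pos: [0.5282, -0.0363, 0.1048]
tcp_rot: [[-0.0, 0.245, 0.969], [0.0, 0.969, -0.245], [-1.0, 0.0, -0.0]]
force: [-2.1, 0.8, 2.6]
grip_width: 0.0006
```

Run:
```python
from h import *
s=robot.get_state(); print(box(s),s['force'],s['moment'])
```

```text
[-0.0341 -0.0001  0.0828] [-2.08937665  0.81711192  2.64972709] [0.24688674 0.36601859 0.01030089]
```

Emit:
step_arm --targets '[1,0.001,0,0,0,0,0,1,0.002,0,0,0,0,0,1,0.003,0,0,0,0,0,1,0.003,0,0,0,0,0]'

```text
time_s: 3.3
eef_pos: [0.5282, -0.0363, 0.1038]
tcp_rot: [[0.001, 0.245, 0.969], [-0.0, 0.969, -0.245], [-1.0, 0.0, 0.001]]
force: [-13.7, 3.5, 42.3]
grip_width: 0.001
```

Emit:
step_arm --targets '[1,-0.045,0,0,0,0,0,1,-0.086,0.03,-0.005,0,0,0,1,-0.086,0.075,-0.0105,0,0,0,1,-0.086,0.12,-0.0105,0,0,0,1,-0.086,0.148,-0.0105,0,0,0,1,-0.07,0.148,-0.0105,0,0,0,1,-0.057,0.148,-0.0105,0,0,0,1,-0.057,0.148,-0.0105,0,0,0]'

```text
time_s: 4.1
eef_pos: [0.5534, 0.1092, 0.1572]
tcp_rot: [[-0.003, 0.245, 0.969], [-0.0, 0.969, -0.245], [-1.0, -0.001, -0.003]]
force: [-1.1, -0.6, -0.4]
grip_width: 0.0006
```

Run:
```python
from h import *
s,im=snap('side','side1.png'); b=box(s); print(s['time_s'],b,s['force'])
cv2.imwrite('pics/side1c.png',cv2.resize(im[145:315,230:430,::-1],None,fx=4,fy=3.5,interpolation=2))
for ph in (2.06,1.9,1.75,1.57,1.4,1.2,1,.8,.6,.5,.4):
    c,sn=np.cos(ph),np.sin(ph); r=56 if ph>1.57 else 52
    print(ph,'dy',(b[1]*1000-16-(86-r*c+10*sn)).round(1),'down',(b[2]*1000-(94+52*sn+10*c)).round(1))
```

```text
4.1 [-0.0453  0.1472  0.1352] [-1.12301228 -0.63980429 -0.36624026]
2.06 dy 10.1 down -0.0
1.9 dy 17.6 down -4.8
1.75 dy 25.4 down -8.2
1.57 dy 35.2 down -10.8
1.4 dy 44.2 down -11.7
1.2 dy 54.7 down -10.9
1 dy 64.9 down -8.0
0.8 dy 74.3 down -3.1
0.6 dy 82.5 down 3.6
0.5 dy 86.0 down 7.5
0.4 dy 89.2 down 11.7
```

View pics/side1c.png

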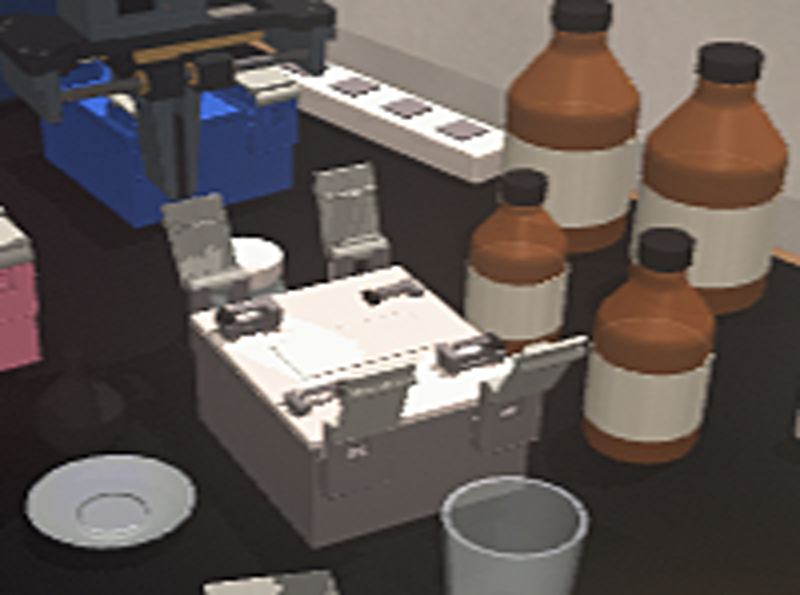

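The lid lies flat and all four clips are still open. The fingertip stands behind the front-left clip at crop (180,190). Now I'll push the clip inward slowly.

Emit:
step_arm --targets '[1,0,-0.005,0,0,0,0,1,0,-0.01,0,0,0,0,1,-0.003,-0.015,0,0,0,0,1,-0.006,-0.02,0,0,0,0,1,-0.008,-0.026,0,0,0,0,1,-0.01,-0.032,0,0,0,0,1,-0.011,-0.038,0,0,0,0,1,-0.012,-0.044,0,0,0,0]'

```text
time_s: 4.95
eef_pos: [0.5433, 0.0665, 0.171]
tcp_rot: [[0.0, 0.245, 0.969], [0.0, 0.969, -0.245], [-1.0, 0.0, 0.0]]
force: [0.5, 1.2, -0.1]
grip_width: 0.0006
```

Run:
```python
from h import *
s,im=snap('side','side2.png'); b=box(s); print(s['time_s'],b,s['force'])
cv2.imwrite('pics/side2c.png',cv2.resize(im[155:275,250:370,::-1],None,fx=5,fy=5,interpolation=2))
```

```text
4.95 [-0.0446  0.1033  0.149 ] [ 0.54330562  1.19897912 -0.05593741]
```

View pics/side2c.png

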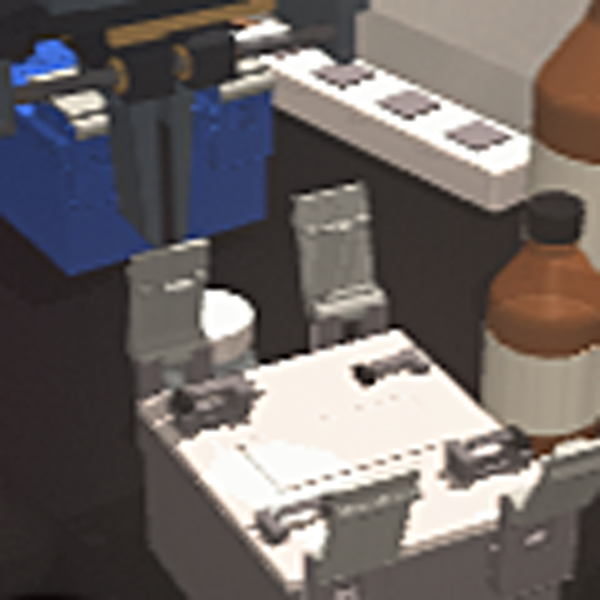

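The flap now stands about upright (crop 170,300) and the finger is on its outer face above the rib. Contact is about 1 N. I'll continue the arc.

Emit:
step_arm --targets '[1,0.0015,-0.005,0,0,0,0,1,0.003,-0.0105,0,0,0,0,1,0.0045,-0.0155,0,0,0,0,1,0.006,-0.0205,0,0,0,0,1,0.008,-0.0255,0,0,0,0,1,0.0105,-0.03,0,0,0,0,1,0.014,-0.034,0,0,0,0,1,0.0175,-0.0385,0,0,0,0,1,0.021,-0.042,0,0,0,0,1,0.024,-0.046,0,0,0,0,1,0.0245,-0.053,0,0,0,0,1,0.0245,-0.053,0,0,0,0]'

```text
time_s: 6.2
eef_pos: [0.5302, 0.0148, 0.1463]
tcp_rot: [[-0.0, 0.246, 0.969], [-0.0, 0.969, -0.246], [-1.0, -0.0, -0.0]]
force: [-0.5, -1.2, 1.2]
grip_width: 0.0004
```

Run:
```python
from h import *
s,im=snap('side','side3.png'); b=box(s); print(s['time_s'],b,s['force'])
cv2.imwrite('pics/side3c.png',cv2.resize(im[155:275,250:370,::-1],None,fx=5,fy=5,interpolation=2))
```

```text
6.2 [-0.0446  0.05    0.1243] [-0.46894543 -1.24850809  1.21409766]
```

View pics/side3c.png

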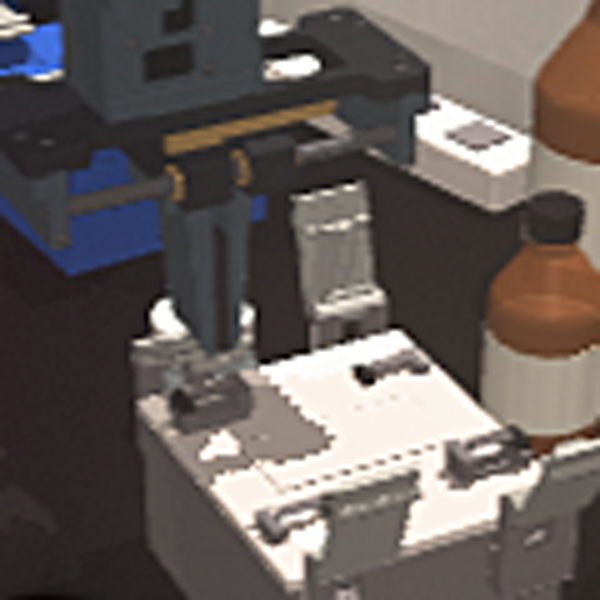

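Emit:
step_arm --targets '[1,0.001,0,0,0,0,0,1,0.002,0,0,0,0,0,1,0.003,0,0,0,0,0,1,0.003,0,0,0,0,0]'

```text
time_s: 6.65
eef_pos: [0.5306, 0.0156, 0.1434]
tcp_rot: [[0.0, 0.245, 0.969], [-0.0, 0.969, -0.245], [-1.0, -0.0, 0.0]]
force: [-0.1, -3.1, 2.9]
grip_width: 0.0003
```

Emit:
step_arm --targets '[1,0.001,0,0,0,0,0,1,0.002,0,0,0,0,0,1,0.002,0,0,0,0,0]'

```text
time_s: 6.95
eef_pos: [0.5306, 0.0156, 0.1413]
tcp_rot: [[0.0, 0.245, 0.969], [0.0, 0.969, -0.245], [-1.0, 0.0, 0.0]]
force: [-0.2, -2.2, 3.1]
grip_width: 0.0007
```

Emit:
step_arm --targets '[1,0.001,0,0,0,0,0,1,0.002,0,0,0,0,0,1,0.002,0,0,0,0,0]'

```text
time_s: 7.25
eef_pos: [0.5305, 0.0153, 0.1395]
tcp_rot: [[0.0, 0.245, 0.969], [-0.001, 0.969, -0.245], [-1.0, -0.001, 0.0]]
force: [-1.2, -6.3, 8.1]
grip_width: 0.0005
```

Emit:
step_arm --targets '[1,0.001,0,0,0,0,0,1,0.0015,0,0,0,0,0,1,0.0015,0,0,0,0,0]'

```text
time_s: 7.55
eef_pos: [0.5306, 0.0157, 0.1379]
tcp_rot: [[0.0, 0.245, 0.969], [0.0, 0.969, -0.245], [-1.0, 0.0, 0.0]]
force: [0.4, -0.4, 5.1]
grip_width: 0.0004
```

Emit:
step_arm --targets '[1,0.0007,0,0,0,0,0,1,0.0007,0,0,0,0,0]'

```text
time_s: 7.75
eef_pos: [0.5303, 0.0158, 0.1369]
tcp_rot: [[-0.001, 0.245, 0.969], [0.0, 0.969, -0.245], [-1.0, 0.0, -0.001]]
force: [0.8, -0.7, -0.5]
grip_width: 0.0006
```

The force fell from 8 N to 0 at fingertip z of about 0.115, so clip fl has snapped and dropped away from the finger. I'll lift and go to the opposite clip, br.

Emit:
step_arm --targets '[1,-0.025,0,0,0,0,0,1,-0.052,0,0,0,0,0,1,-0.052,-0.04,0.018,0,0,0,1,-0.052,-0.08,0.036,0,0,0,1,-0.052,-0.12,0.054,0,0,0,1,-0.052,-0.16,0.072,0,0,0,1,-0.052,-0.199,0.09,0,0,0,1,-0.035,-0.199,0.09,0,0,0,1,-0.0205,-0.199,0.09,0,0,0,1,-0.0205,-0.199,0.09,0,0,0]'

```text
time_s: 8.75
eef_pos: [0.5677, -0.199, 0.1557]
tcp_rot: [[-0.003, 0.246, 0.969], [0.002, 0.969, -0.246], [-1.0, 0.001, -0.004]]
force: [-0.8, 0.3, 0.3]
grip_width: 0.0005
```

```bash
cat > plan.py <<'E'
from h import *
import sys
s=robot.get_state(); b=box(s)*1000; sg=1 if b[1]>0 else -1
print(s['time_s'],b,s['force'])
for ph in map(float,sys.argv[1:]):
    c,sn=np.cos(ph),np.sin(ph); r=56 if ph>1.57 else 52
    print(ph,'down',(b[2]-(94+52*sn+10*c)).round(1),'dy',(-sg*(abs(b[1])-16-(86-r*c+10*sn))).round(1))
E
python3 plan.py 2.06 1.9 1.75 1.57 1.4
python3 - <<'E'
from h import *
s,im=snap('side','side4.png')
cv2.imwrite('pics/side4c.png',cv2.resize(im[155:305,250:400,::-1],None,fx=4,fy=4,interpolation=2))
E
```

```text
8.75 [  44.2 -148.1  133.7] [-0.7876771   0.27982745  0.25550101]
2.06 down -1.5 dy 11.0
1.9 down -6.3 dy 18.5
1.75 down -9.7 dy 26.3
1.57 down -12.3 dy 36.1
1.4 down -13.2 dy 45.1
```

View pics/side4c.png

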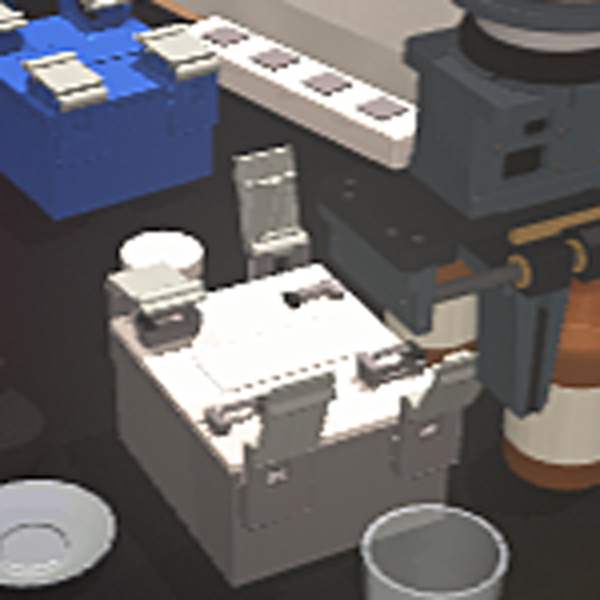

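Clip fl lies flat and stays by itself (crop 155,290), and the lid is shut. Next is br.

Emit:
step_arm --targets '[1,-0.002,0.006,0,0,0,0,1,-0.003,0.011,0,0,0,0,1,-0.005,0.016,0,0,0,0,1,-0.0075,0.021,0,0,0,0,1,-0.0095,0.027,0,0,0,0,1,-0.0115,0.033,0,0,0,0,1,-0.0125,0.039,0,0,0,0,1,-0.0135,0.045,0,0,0,0]'

```text
time_s: 9.6
eef_pos: [0.5807, -0.1553, 0.1725]
tcp_rot: [[0.002, 0.245, 0.97], [-0.001, 0.97, -0.245], [-1.0, -0.0, 0.002]]
force: [0.4, -1.5, 4.1]
grip_width: 0.0002
```

```bash
python3 plan.py 1.4 1.2 1 .8 .6 .5 .4
```

```text
9.6 [  46.1 -102.5  150.5] [ 0.36581233 -1.52438432  4.12514938]
1.4 down 3.6 dy -0.5
1.2 down 4.4 dy 10.0
1.0 down 7.3 dy 20.2
0.8 down 12.2 dy 29.6
0.6 down 18.9 dy 37.8
0.5 down 22.8 dy 41.3
0.4 down 27.0 dy 44.5
```

Emit:
step_arm --targets '[1,0,0,0,0,0,0,1,0,0,0,0,0,0]'

```text
time_s: 9.8
eef_pos: [0.5806, -0.1555, 0.1721]
tcp_rot: [[0.002, 0.245, 0.97], [-0.001, 0.97, -0.245], [-1.0, -0.0, 0.002]]
force: [0.7, -0.3, 6.8]
grip_width: 0.0002
```

```bash
python3 plan.py 1.4
python3 - <<'E'
from h import *
s,im=snap('side','side5.png')
cv2.imwrite('pics/side5c.png',cv2.resize(im[185:285,300:420,::-1],None,fx=6,fy=6,interpolation=2))
E
```

```text
9.8 [  46.1 -102.7  150.1] [ 0.69751147 -0.33176185  6.75436462]
1.4 down 3.2 dy -0.3
```

View pics/side5c.png

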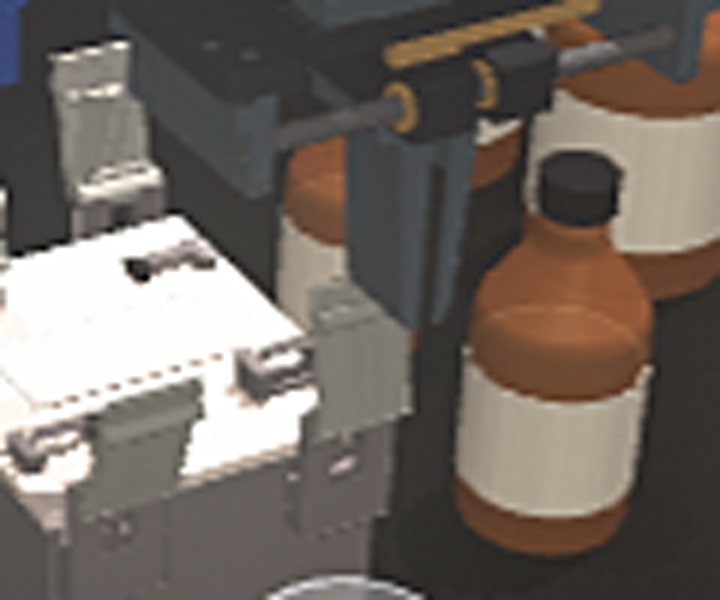

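Run:
```python
from h import *
C=cam('side')
def w(x,y,z): q=T+x*ex+y*ey; return ((proj(C,[q[0],q[1],z])-[300,185])*6).round(0)
print('finger bottom corners (x,y)')
for x in (.0325,.0595):
    for y in (-.0867,-.1187): print(x,y,w(x,y,.1501))
for ph in (1.2,1.4,1.6,1.8):
    c,sn=np.cos(ph),np.sin(ph)
    for n,off in (('out',.010),('in',.006)):
        y=-(.086-.056*c+off*sn); z=.094+.056*sn+off*c
        print(ph,n,y.round(4),z.round(4),w(.027,y,z),w(.063,y,z))
```

```text
finger bottom corners (x,y)
0.0325 -0.0867 [331. 286.]
0.0325 -0.1187 [385. 334.]
0.0595 -0.0867 [400. 267.]
0.0595 -0.1187 [455. 313.]
1.2 out -0.075 0.1498 [298. 275.] [389. 249.]
1.2 in -0.0713 0.1484 [292. 273.] [383. 247.]
1.4 out -0.0863 0.1509 [316. 288.] [408. 262.]
1.4 in -0.0824 0.1502 [310. 284.] [402. 258.]
1.6 out -0.0976 0.1497 [335. 308.] [427. 281.]
1.6 in -0.0936 0.1498 [328. 301.] [420. 275.]
1.8 out -0.1085 0.1463 [352. 333.] [445. 305.]
1.8 in -0.1046 0.1472 [346. 324.] [438. 297.]
```

The flap stands at about 1.4 to 1.5 rad and its end bears on the finger's underside, because the finger is about 3 mm too high (upward force 6.8 N). I'll lift, back out and redo it lower.

Emit:
step_arm --targets '[1,-0.004,0,0,0,0,0,1,-0.008,-0.004,0,0,0,0,1,-0.008,-0.012,0,0,0,0,1,-0.008,-0.02,0,0,0,0,1,-0.008,-0.03,0,0,0,0,1,-0.008,-0.045,0,0,0,0,1,0.005,-0.047,0,0,0,0,1,0.0145,-0.047,0,0,0,0,1,0.0145,-0.047,0,0,0,0,1,0.0145,-0.047,0,0,0,0]'

```text
time_s: 10.85
eef_pos: [0.5683, -0.2009, 0.1561]
tcp_rot: [[-0.001, 0.245, 0.97], [0.001, 0.97, -0.245], [-1.0, 0.0, -0.001]]
force: [0.4, -0.2, -0.3]
grip_width: 0.0004
```

```bash
python3 plan.py 2.06 1.9 1.75 1.57 1.4
python3 - <<'E'
from h import *
s,im=snap('side','side6.png')
cv2.imwrite('pics/side6c.png',cv2.resize(im[185:285,300:420,::-1],None,fx=6,fy=6,interpolation=2))
E
```

```text
10.85 [  45.2 -149.8  134.1] [ 0.40281546 -0.16061347 -0.3483518 ]
2.06 down -1.1 dy 12.7
1.9 down -5.9 dy 20.2
1.75 down -9.3 dy 28.0
1.57 down -11.9 dy 37.8
1.4 down -12.8 dy 46.8
```

View pics/side6c.png

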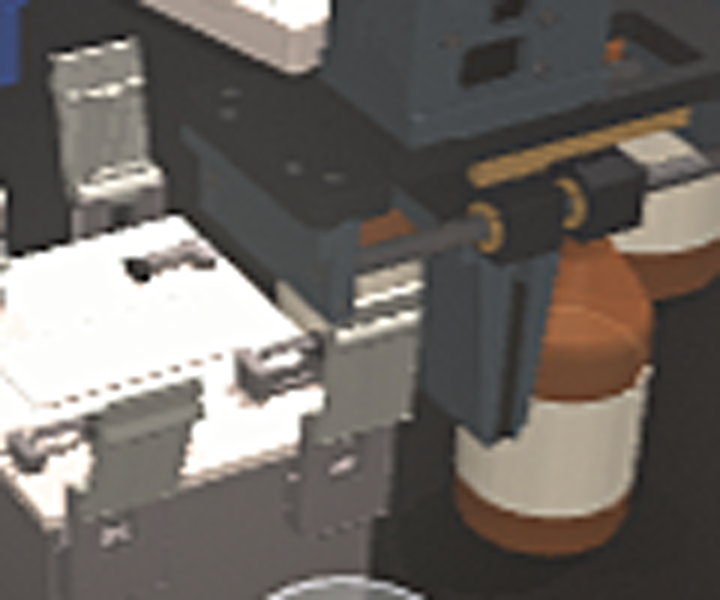

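Run:
```python
from h import *
C=cam('side')
a=cv2.imread('pics/side6.png').astype(int)
for i in range(3): s,im=snap('side','side7.png')
b=im[:,:,::-1].astype(int); d=np.abs(a-b).max(2)[200:280,340:385]
print('changed px',(d>40).sum())
def w(x,y,z): q=T+x*ex+y*ey; return ((proj(C,[q[0],q[1],z])-[300,185])*6).round(0)
for ph in (1.5,1.6,1.7,1.8,1.9,2.0):
    c,sn=np.cos(ph),np.sin(ph)
    f=lambda r,o:(-(.086-r*c+o*sn),.094+r*sn+o*c)
    print(ph,'end',w(.027,*f(.056,.01)),w(.063,*f(.056,.01)),'rib',w(.027,*f(.044,.014)),w(.063,*f(.044,.014)),'tip z',round(f(.056,.01)[1],4))
print(s['time_s'])
```

```text
changed px 26
1.5 end [326. 297.] [418. 270.] rib [331. 334.] [423. 307.] tip z 0.1506
1.6 end [335. 308.] [427. 281.] rib [338. 344.] [430. 317.] tip z 0.1497
1.7 end [343. 319.] [436. 292.] rib [345. 355.] [437. 328.] tip z 0.1482
1.8 end [352. 333.] [445. 305.] rib [352. 367.] [444. 339.] tip z 0.1463
1.9 end [360. 347.] [453. 319.] rib [357. 379.] [450. 351.] tip z 0.1438
2.0 end [368. 362.] [461. 334.] rib [363. 392.] [455. 364.] tip z 0.1408
11.0
```

Run:
```python
from h import *
g=lambda im: cv2.cvtColor(im,cv2.COLOR_RGB2GRAY)[222:275,364].astype(int)
prev=cv2.imread('pics/side6.png')[:,:,::-1]; print(g(np.ascontiguousarray(prev)).tolist())
for i in range(8): s,im=snap('side','side8.png')
print(g(im).tolist(), s['time_s'])
```

```text
[87, 87, 84, 73, 83, 84, 75, 97, 182, 173, 166, 194, 238, 114, 110, 96, 254, 202, 123, 97, 116, 118, 117, 117, 117, 117, 117, 117, 117, 117, 118, 117, 119, 125, 96, 96, 99, 98, 98, 105, 103, 103, 90, 90, 91, 82, 81, 76, 87, 51, 52, 52, 52]
[86, 87, 82, 75, 83, 84, 72, 98, 179, 171, 166, 194, 237, 113, 111, 96, 254, 202, 123, 96, 116, 117, 117, 116, 116, 117, 116, 117, 117, 117, 117, 118, 119, 124, 95, 97, 98, 98, 98, 105, 103, 104, 90, 90, 90, 82, 80, 75, 86, 52, 51, 51, 52] 11.4
```

Emit:
step_arm --targets '[1,-0.006,0.005,0,0,0,0,1,-0.0115,0.015,0,0,0,0,1,-0.0115,0.024,0,0,0,0,1,-0.0115,0.03,0,0,0,0,1,-0.0115,0.034,0,0,0,0,1,-0.0115,0.034,0,0,0,0]'

```text
time_s: 12.05
eef_pos: [0.5769, -0.1677, 0.1681]
tcp_rot: [[-0.0, 0.245, 0.97], [0.0, 0.97, -0.245], [-1.0, 0.0, -0.0]]
force: [-0.4, 0.1, 0.4]
grip_width: 0.0003
```

```bash
python3 plan.py 1.57 1.4
```

```text
12.05 [  45.4 -115.5  146.1] [-0.3768879   0.10136235  0.37263713]
1.57 down 0.1 dy 3.5
1.4 down -0.8 dy 12.5
```

Emit:
step_arm --targets '[1,0,0.004,0,0,0,0,1,0,0.008,0,0,0,0,1,0,0.0125,0,0,0,0,1,0,0.018,0,0,0,0,1,0.0005,0.023,0,0,0,0,1,0.0005,0.023,0,0,0,0]'

```text
time_s: 12.65
eef_pos: [0.5825, -0.1453, 0.1676]
tcp_rot: [[-0.0, 0.245, 0.97], [0.0, 0.97, -0.245], [-1.0, 0.0, -0.0]]
force: [-0.2, 0.7, -0.2]
grip_width: 0.0007
```

```bash
python3 plan.py 1.2 1 .8 .6 .5 .4;  python3 - <<'E'
from h import *
s,im=snap('side','side9.png')
C=cam('side')
def w(x,y,z): q=T+x*ex+y*ey; return proj(C,[q[0],q[1],z]).round(0)
for ph in (.8,1,1.2,1.4,1.5):
    c,sn=np.cos(ph),np.sin(ph)
    f=lambda r,o:(-(.086-r*c+o*sn),.094+r*sn+o*c)
    print(ph,'end',w(.027,*f(.056,.01)),'rib',w(.027,*f(.044,.014)),w(.045,*f(.044,.014)))
g=cv2.cvtColor(im,cv2.COLOR_RGB2GRAY)
for u in (352,356,360): print(u,g[215:275,u].tolist())
E
```

```text
12.65 [ 45.4 -92.4 145.6] [-0.17414487  0.65083209 -0.1552226 ]
1.2 down -0.5 dy -0.1
1.0 down 2.4 dy 10.1
0.8 down 7.3 dy 19.5
0.6 down 14.0 dy 27.7
0.5 down 17.9 dy 31.2
0.4 down 22.1 dy 34.4
0.8 end [344. 230.] rib [347. 235.] [354. 232.]
1 end [347. 230.] rib [349. 235.] [357. 233.]
1.2 end [350. 231.] rib [352. 237.] [359. 235.]
1.4 end [353. 233.] rib [354. 239.] [362. 237.]
1.5 end [354. 235.] rib [355. 241.] [363. 238.]
352 [111, 105, 96, 91, 85, 85, 84, 84, 80, 86, 153, 166, 164, 167, 138, 136, 134, 134, 123, 151, 132, 132, 122, 126, 127, 127, 127, 128, 127, 127, 131, 130, 126, 119, 110, 123, 160, 138, 103, 102, 105, 105, 99, 111, 93, 97, 97, 96, 96, 96, 96, 96, 95, 95, 95, 95, 93, 93, 94, 96]
356 [68, 69, 69, 70, 70, 71, 70, 70, 72, 71, 70, 70, 70, 70, 69, 69, 67, 106, 124, 136, 130, 118, 127, 127, 126, 125, 126, 127, 126, 126, 127, 127, 128, 126, 127, 126, 127, 127, 127, 126, 128, 113, 115, 93, 94, 95, 94, 106, 113, 85, 95, 95, 94, 95, 94, 93, 93, 93, 81, 93]
360 [68, 69, 68, 69, 69, 69, 69, 68, 70, 70, 70, 69, 70, 71, 70, 70, 70, 71, 70, 65, 68, 120, 131, 127, 126, 126, 126, 127, 125, 128, 126, 147, 156, 155, 154, 154, 155, 155, 154, 169, 117, 105, 82, 83, 85, 86, 89, 88, 93, 97, 95, 94, 94, 94, 93, 93, 103, 90, 97, 97]
```

Emit:
step_arm --targets '[1,0.001,0.005,0,0,0,0,1,0.0025,0.01,0,0,0,0,1,0.0045,0.015,0,0,0,0,1,0.007,0.0195,0,0,0,0,1,0.0105,0.0235,0,0,0,0,1,0.014,0.0275,0,0,0,0,1,0.018,0.0315,0,0,0,0,1,0.021,0.0355,0,0,0,0,1,0.0215,0.042,0,0,0,0,1,0.0215,0.042,0,0,0,0]'

```text
time_s: 13.7
eef_pos: [0.5927, -0.1045, 0.146]
tcp_rot: [[-0.0, 0.245, 0.97], [0.0, 0.97, -0.245], [-1.0, 0.0, -0.0]]
force: [0.3, 0.8, 1.9]
grip_width: 0.0003
```

Emit:
step_arm --targets '[1,0.001,0,0,0,0,0,1,0.002,0,0,0,0,0,1,0.002,0,0,0,0,0]'

```text
time_s: 14.0
eef_pos: [0.5929, -0.1053, 0.1443]
tcp_rot: [[0.0, 0.245, 0.969], [0.0, 0.969, -0.245], [-1.0, 0.0, 0.0]]
force: [0.8, 2.9, 4.1]
grip_width: 0.0005
```

Emit:
step_arm --targets '[1,0.001,0,0,0,0,0,1,0.002,0,0,0,0,0,1,0.002,0,0,0,0,0]'

```text
time_s: 14.3
eef_pos: [0.5929, -0.1054, 0.1422]
tcp_rot: [[0.0, 0.245, 0.969], [-0.0, 0.969, -0.245], [-1.0, 0.0, 0.0]]
force: [1.1, 2.2, 3.4]
grip_width: 0.0001
```

Emit:
step_arm --targets '[1,0.001,0,0,0,0,0,1,0.002,0,0,0,0,0,1,0.002,0,0,0,0,0]'

```text
time_s: 14.6
eef_pos: [0.5927, -0.1054, 0.1401]
tcp_rot: [[-0.0, 0.245, 0.969], [-0.0, 0.969, -0.245], [-1.0, -0.0, -0.0]]
force: [0.9, 1.5, 2.9]
grip_width: 0.0001
```

Emit:
step_arm --targets '[1,0.001,0,0,0,0,0,1,0.002,0,0,0,0,0,1,0.002,0,0,0,0,0]'

```text
time_s: 14.9
eef_pos: [0.5928, -0.1052, 0.1382]
tcp_rot: [[0.0, 0.245, 0.969], [0.0, 0.969, -0.245], [-1.0, 0.0, 0.0]]
force: [1.8, 3.2, 5.1]
grip_width: 0.0008
```

Emit:
step_arm --targets '[1,0.001,0,0,0,0,0,1,0.002,0,0,0,0,0,1,0.002,0,0,0,0,0]'

```text
time_s: 15.2
eef_pos: [0.5928, -0.1055, 0.1363]
tcp_rot: [[0.0, 0.245, 0.969], [-0.0, 0.969, -0.245], [-1.0, -0.0, 0.0]]
force: [0.7, 2.1, 7.4]
grip_width: 0.0005
```

Emit:
step_arm --targets '[1,0.0007,0,0,0,0,0,1,0.0007,0,0,0,0,0]'

```text
time_s: 15.4
eef_pos: [0.5926, -0.1055, 0.1353]
tcp_rot: [[-0.0, 0.245, 0.969], [-0.0, 0.969, -0.245], [-1.0, -0.0, -0.0]]
force: [-0.5, 0.0, 0.6]
grip_width: 0.0005
```

Emit:
step_arm --targets '[1,-0.025,0,0,0,0,0,1,-0.053,0,0,0,0,0,1,-0.053,-0.03,-0.03,0,0,0,1,-0.053,-0.06,-0.06,0,0,0,1,-0.053,-0.09,-0.085,0,0,0,1,-0.053,-0.095,-0.0905,0,0,0,1,-0.04,-0.095,-0.0905,0,0,0,1,-0.0275,-0.095,-0.0905,0,0,0,1,-0.0275,-0.095,-0.0905,0,0,0]'

```text
time_s: 16.3
eef_pos: [0.481, -0.1749, 0.1617]
tcp_rot: [[-0.002, 0.245, 0.969], [0.001, 0.969, -0.245], [-1.0, 0.0, -0.003]]
force: [0.5, -0.3, 0.8]
grip_width: 0.0007
```

```bash
python3 plan.py 1.85 1.75 1.57 1.4 1.2
python3 - <<'E'
from h import *
im=robot.read_camera('side'); cv2.imwrite('pics/side10.png',im[:,:,::-1])
sc=robot.read_camera('scene'); cv2.imwrite('pics/scene10.png',sc[:,:,::-1])
A=cv2.resize(im[185:285,270:390,::-1],(480,400),interpolation=2); B=cv2.resize(sc[190:310,260:380,::-1],(320,320),interpolation=2)
o=np.zeros((400,800,3),np.uint8);o[:,:480]=A;o[:320,480:]=B;cv2.imwrite('pics/both10.png',o)
E
```

```text
16.3 [ -45.8 -146.   139.7] [ 0.54950742 -0.29496692  0.76216   ]
1.85 down -1.5 dy 19.0
1.75 down -3.7 dy 24.2
1.57 down -6.3 dy 34.0
1.4 down -7.2 dy 43.0
1.2 down -6.4 dy 53.5
```

View pics/both10.png

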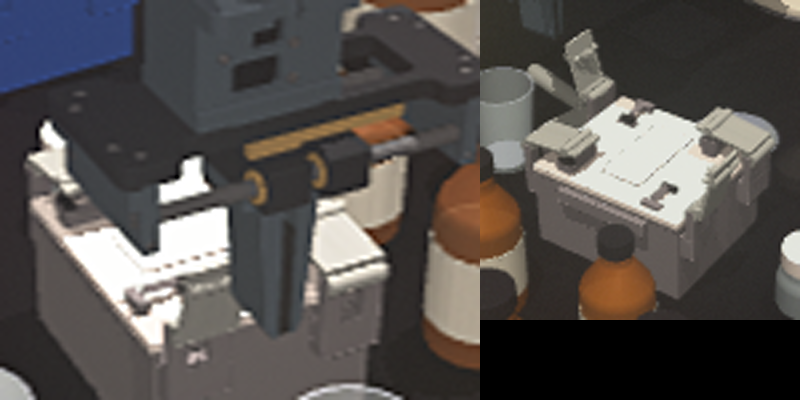

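The scene half shows br (565,145) and fl (735,130) both folded flat and staying. fr still stands at (585,60), and the finger is outside it. Next is fr.

Emit:
step_arm --targets '[1,0,0.008,0,0,0,0,1,-0.0005,0.014,0,0,0,0,1,-0.001,0.019,0,0,0,0,1,-0.003,0.024,0,0,0,0,1,-0.004,0.029,0,0,0,0,1,-0.005,0.034,0,0,0,0,1,-0.0055,0.039,0,0,0,0,1,-0.0055,0.043,0,0,0,0,1,-0.0055,0.043,0,0,0,0]'

```text
time_s: 17.3
eef_pos: [0.4923, -0.1331, 0.1685]
tcp_rot: [[-0.0, 0.245, 0.97], [0.0, 0.97, -0.245], [-1.0, 0.0, -0.0]]
force: [-0.2, -0.1, -0.4]
grip_width: 0.0004
```

```bash
python3 plan.py 1.4 1.2 1 .8 .6 .5 .4
```

```text
17.3 [ -45.  -102.7  146.5] [-0.22486191 -0.09442212 -0.44634599]
1.4 down -0.4 dy -0.3
1.2 down 0.4 dy 10.2
1.0 down 3.3 dy 20.4
0.8 down 8.2 dy 29.8
0.6 down 14.9 dy 38.0
0.5 down 18.8 dy 41.5
0.4 down 23.0 dy 44.7
```

Emit:
step_arm --targets '[1,0.0005,0.005,0,0,0,0,1,0.001,0.01,0,0,0,0,1,0.0025,0.0155,0,0,0,0,1,0.004,0.0205,0,0,0,0,1,0.006,0.0255,0,0,0,0,1,0.0085,0.03,0,0,0,0,1,0.0115,0.034,0,0,0,0,1,0.015,0.038,0,0,0,0,1,0.019,0.042,0,0,0,0,1,0.022,0.046,0,0,0,0,1,0.022,0.0525,0,0,0,0,1,0.022,0.0525,0,0,0,0]'

```text
time_s: 18.5
eef_pos: [0.5051, -0.0819, 0.1464]
tcp_rot: [[-0.0, 0.245, 0.97], [0.0, 0.97, -0.245], [-1.0, 0.0, -0.001]]
force: [-1.4, 1.5, 1.7]
grip_width: 0.0003
```

Emit:
step_arm --targets '[1,0.001,0,0,0,0,0,1,0.002,0,0,0,0,0,1,0.002,0,0,0,0,0]'

```text
time_s: 18.8
eef_pos: [0.5053, -0.0827, 0.1446]
tcp_rot: [[0.0, 0.246, 0.969], [0.0, 0.969, -0.246], [-1.0, 0.0, 0.0]]
force: [1.4, 2.2, 3.0]
grip_width: 0.0002
```

On the flap (3 N spring load). I'll keep pressing.

Emit:
step_arm --targets '[1,0.001,0,0,0,0,0,1,0.002,0,0,0,0,0,1,0.002,0,0,0,0,0]'

```text
time_s: 19.1
eef_pos: [0.5052, -0.0827, 0.1425]
tcp_rot: [[0.0, 0.245, 0.969], [-0.0, 0.969, -0.245], [-1.0, 0.0, 0.0]]
force: [1.0, 2.1, 3.4]
grip_width: 0.0006
```

Emit:
step_arm --targets '[1,0.001,0,0,0,0,0,1,0.002,0,0,0,0,0,1,0.002,0,0,0,0,0]'

```text
time_s: 19.4
eef_pos: [0.5051, -0.0827, 0.1404]
tcp_rot: [[-0.0, 0.245, 0.969], [-0.0, 0.969, -0.245], [-1.0, -0.0, -0.0]]
force: [-0.1, 1.9, 3.0]
grip_width: 0.0006
```

Emit:
step_arm --targets '[1,0.001,0,0,0,0,0,1,0.002,0,0,0,0,0,1,0.002,0,0,0,0,0]'

```text
time_s: 19.7
eef_pos: [0.5051, -0.0827, 0.1383]
tcp_rot: [[-0.0, 0.245, 0.969], [0.0, 0.969, -0.245], [-1.0, -0.0, -0.0]]
force: [0.9, 2.6, 2.3]
grip_width: 0.0007
```

Emit:
step_arm --targets '[1,0.001,0,0,0,0,0,1,0.002,0,0,0,0,0,1,0.002,0,0,0,0,0]'

```text
time_s: 20.0
eef_pos: [0.505, -0.0827, 0.1363]
tcp_rot: [[-0.0, 0.245, 0.969], [0.0, 0.969, -0.245], [-1.0, -0.0, -0.0]]
force: [0.6, 1.4, 3.2]
grip_width: -0.0001
```

Emit:
step_arm --targets '[1,0.001,0,0,0,0,0,1,0.002,0,0,0,0,0,1,0.002,0,0,0,0,0]'

```text
time_s: 20.3
eef_pos: [0.5051, -0.0827, 0.1344]
tcp_rot: [[-0.0, 0.245, 0.969], [0.0, 0.969, -0.245], [-1.0, -0.0, -0.0]]
force: [0.5, 1.8, 1.9]
grip_width: 0.0002
```

Emit:
step_arm --targets '[1,0.001,0,0,0,0,0,1,0.0015,0,0,0,0,0,1,0.0015,0,0,0,0,0]'

```text
time_s: 20.6
eef_pos: [0.5051, -0.0827, 0.1329]
tcp_rot: [[-0.0, 0.245, 0.969], [0.0, 0.969, -0.245], [-1.0, -0.0, -0.0]]
force: [1.3, 1.5, 2.8]
grip_width: 0.0004
```

Emit:
step_arm --targets '[1,0.001,0,0,0,0,0,1,0.002,0,0,0,0,0,1,0.002,0,0,0,0,0]'

```text
time_s: 20.9
eef_pos: [0.5052, -0.0825, 0.131]
tcp_rot: [[0.0, 0.245, 0.969], [0.0, 0.969, -0.245], [-1.0, 0.0, 0.0]]
force: [1.1, 3.7, 4.2]
grip_width: 0.0002
```

Emit:
step_arm --targets '[1,0.001,0,0,0,0,0,1,0.0015,0,0,0,0,0,1,0.0015,0,0,0,0,0]'

```text
time_s: 21.2
eef_pos: [0.5053, -0.0823, 0.1297]
tcp_rot: [[0.0, 0.245, 0.969], [0.001, 0.969, -0.245], [-1.0, 0.001, 0.0]]
force: [1.1, 6.3, 8.1]
grip_width: 0.0008
```

Catch felt (8 N at z 0.1077). Small steps from here.

Emit:
step_arm --targets '[1,0.0007,0,0,0,0,0,1,0.0007,0,0,0,0,0]'

```text
time_s: 21.4
eef_pos: [0.5052, -0.0826, 0.1289]
tcp_rot: [[0.0, 0.245, 0.969], [0.0, 0.969, -0.245], [-1.0, 0.0, 0.0]]
force: [0.6, 3.5, 6.3]
grip_width: 0.0004
```

Emit:
step_arm --targets '[1,0.0007,0,0,0,0,0,1,0.0007,0,0,0,0,0]'

```text
time_s: 21.6
eef_pos: [0.5051, -0.0828, 0.128]
tcp_rot: [[-0.0, 0.245, 0.969], [-0.0, 0.969, -0.245], [-1.0, -0.0, 0.0]]
force: [0.3, -0.2, 3.7]
grip_width: 0.0004
```

Emit:
step_arm --targets '[1,0.0006,0,0,0,0,0,1,0.0006,0,0,0,0,0]'

```text
time_s: 21.8
eef_pos: [0.5048, -0.0827, 0.1272]
tcp_rot: [[-0.001, 0.245, 0.969], [-0.0, 0.969, -0.245], [-1.0, -0.0, -0.001]]
force: [1.0, -0.8, 1.4]
grip_width: 0.001
```

Emit:
step_arm --targets '[1,0,0,0,0,0,0,1,0,0,0,0,0,0]'

```text
time_s: 22.0
eef_pos: [0.505, -0.0827, 0.1274]
tcp_rot: [[-0.0, 0.245, 0.969], [0.0, 0.969, -0.245], [-1.0, -0.0, -0.0]]
force: [0.1, 0.1, 0.0]
grip_width: 0.0003
```

fr has snapped: the force is 0 on hold. Moving to bl.

Emit:
step_arm --targets '[1,-0.03,0,0,0,0,0,1,-0.061,0,0,0,0,0,1,-0.061,0.04,0.018,0,0,0,1,-0.061,0.08,0.036,0,0,0,1,-0.061,0.12,0.055,0,0,0,1,-0.061,0.16,0.073,0,0,0,1,-0.061,0.197,0.09,0,0,0,1,-0.047,0.197,0.09,0,0,0,1,-0.0355,0.197,0.09,0,0,0,1,-0.0355,0.197,0.09,0,0,0]'

```text
time_s: 23.0
eef_pos: [0.6389, 0.0856, 0.1609]
tcp_rot: [[-0.004, 0.246, 0.969], [-0.0, 0.969, -0.246], [-1.0, -0.001, -0.004]]
force: [-0.6, -0.4, 0.3]
grip_width: 0.0005
```

```bash
python3 plan.py 1.85 1.75 1.57 1.4 1.2
cat > chk.py <<'E'
from h import *
# outer-face brightness near rib end line: find rib edge by projecting end-of-flap corners, folded(phi=0.1) vs standing(1.8)
im={n:cv2.cvtColor(robot.read_camera(n),cv2.COLOR_RGB2GRAY) for n in('side','scene')}
old={n:cv2.cvtColor(cv2.imread(f'pics/{n}0.png'),cv2.COLOR_BGR2GRAY) for n in im}
def pt(x,sg,ph,r,o):
    c,s=np.cos(ph),np.sin(ph); q=T+x*ex+sg*(.086-r*c+o*s)*ey; return [q[0],q[1],.094+r*s+o*c]
for nm,x,sg in (('fl',-.045,1),('fr',-.045,-1),('bl',.045,1),('br',.045,-1)):
    for n in im:
        C=cam(n); r=[]
        for ph in (0.05,1.9):
            p=np.array([proj(C,pt(x+dx,sg,ph,r_,.01)) for dx in(-.012,0,.012) for r_ in(.02,.03,.052)]).astype(int)
            r.append((ph,int(np.median(old[n][p[:,1],p[:,0]])),int(np.median(im[n][p[:,1],p[:,0]]))))
        print(nm,n,'(phi,before,now)',r)
E
python3 chk.py
```

```text
23.0 [ 43.4 145.3 138.9] [-0.64266043 -0.39875116  0.28667158]
1.85 down -2.3 dy -18.3
1.75 down -4.5 dy -23.5
1.57 down -7.1 dy -33.3
1.4 down -8.0 dy -42.3
1.2 down -7.2 dy -52.8
fl side (phi,before,now) [(0.05, 109, 96), (1.9, 160, 55)]
fl scene (phi,before,now) [(0.05, 141, 64), (1.9, 155, 69)]
fr side (phi,before,now) [(0.05, 134, 186), (1.9, 101, 227)]
fr scene (phi,before,now) [(0.05, 216, 156), (1.9, 217, 47)]
bl side (phi,before,now) [(0.05, 104, 90), (1.9, 110, 116)]
bl scene (phi,before,now) [(0.05, 149, 226), (1.9, 85, 81)]
br side (phi,before,now) [(0.05, 103, 193), (1.9, 90, 64)]
br scene (phi,before,now) [(0.05, 221, 177), (1.9, 133, 128)]
```

Emit:
step_arm --targets '[1,0,-0.008,0,0,0,0,1,-0.001,-0.014,0,0,0,0,1,-0.0015,-0.019,0,0,0,0,1,-0.0035,-0.024,0,0,0,0,1,-0.0045,-0.029,0,0,0,0,1,-0.0055,-0.034,0,0,0,0,1,-0.006,-0.039,0,0,0,0,1,-0.006,-0.0425,0,0,0,0,1,-0.006,-0.0425,0,0,0,0]'

```text
time_s: 24.0
eef_pos: [0.6302, 0.0445, 0.169]
tcp_rot: [[-0.0, 0.246, 0.969], [-0.0, 0.969, -0.246], [-1.0, -0.0, -0.0]]
force: [-0.1, 0.5, -0.0]
grip_width: -0.0
```

```bash
python3 plan.py 1.4 1.2 1 .8 .6 .5 .4
```

```text
24.0 [ 45.  103.3 147. ] [-0.14740493  0.54248181 -0.01573935]
1.4 down 0.1 dy -0.3
1.2 down 0.9 dy -10.8
1.0 down 3.8 dy -21.0
0.8 down 8.7 dy -30.4
0.6 down 15.4 dy -38.6
0.5 down 19.3 dy -42.1
0.4 down 23.5 dy -45.3
```

Emit:
step_arm --targets '[1,0.001,-0.005,0,0,0,0,1,0.0015,-0.0105,0,0,0,0,1,0.003,-0.016,0,0,0,0,1,0.0045,-0.021,0,0,0,0,1,0.0065,-0.026,0,0,0,0,1,0.009,-0.0305,0,0,0,0,1,0.012,-0.0345,0,0,0,0,1,0.0155,-0.0385,0,0,0,0,1,0.0195,-0.0425,0,0,0,0,1,0.0225,-0.0465,0,0,0,0,1,0.0225,-0.053,0,0,0,0,1,0.0225,-0.053,0,0,0,0]'

```text
time_s: 25.2
eef_pos: [0.617, -0.0072, 0.1464]
tcp_rot: [[-0.0, 0.246, 0.969], [-0.0, 0.969, -0.246], [-1.0, -0.0, -0.0]]
force: [-1.6, -1.2, 0.8]
grip_width: 0.0006
```

Emit:
step_arm --targets '[1,0.001,0,0,0,0,0,1,0.002,0,0,0,0,0,1,0.002,0,0,0,0,0]'

```text
time_s: 25.5
eef_pos: [0.6175, -0.0065, 0.1447]
tcp_rot: [[0.0, 0.245, 0.969], [-0.0, 0.969, -0.245], [-1.0, -0.0, 0.001]]
force: [-0.9, -2.3, 1.7]
grip_width: 0.0005
```

Emit:
step_arm --targets '[1,0.001,0,0,0,0,0,1,0.002,0,0,0,0,0,1,0.002,0,0,0,0,0]'

```text
time_s: 25.8
eef_pos: [0.6174, -0.0063, 0.1425]
tcp_rot: [[0.0, 0.245, 0.969], [-0.0, 0.969, -0.245], [-1.0, -0.0, 0.0]]
force: [0.8, -2.6, 4.4]
grip_width: 0.0004
```

Emit:
step_arm --targets '[1,0.001,0,0,0,0,0,1,0.002,0,0,0,0,0,1,0.002,0,0,0,0,0]'

```text
time_s: 26.1
eef_pos: [0.6172, -0.0063, 0.1403]
tcp_rot: [[-0.0, 0.245, 0.969], [0.0, 0.969, -0.245], [-1.0, 0.0, -0.0]]
force: [0.5, -2.9, 2.7]
grip_width: 0.0004
```

Emit:
step_arm --targets '[1,0.001,0,0,0,0,0,1,0.002,0,0,0,0,0,1,0.002,0,0,0,0,0]'

```text
time_s: 26.4
eef_pos: [0.6172, -0.0063, 0.1383]
tcp_rot: [[-0.0, 0.245, 0.969], [0.0, 0.969, -0.245], [-1.0, -0.0, -0.0]]
force: [-0.0, -1.7, 2.6]
grip_width: 0.0005
```

Emit:
step_arm --targets '[1,0.001,0,0,0,0,0,1,0.0015,0,0,0,0,0,1,0.0015,0,0,0,0,0]'

```text
time_s: 26.7
eef_pos: [0.6172, -0.0063, 0.1369]
tcp_rot: [[-0.0, 0.245, 0.969], [0.0, 0.969, -0.245], [-1.0, 0.0, -0.0]]
force: [-0.4, -2.6, 2.4]
grip_width: 0.0003
```

Emit:
step_arm --targets '[1,0.001,0,0,0,0,0,1,0.002,0,0,0,0,0,1,0.002,0,0,0,0,0]'

```text
time_s: 27.0
eef_pos: [0.6173, -0.0063, 0.1348]
tcp_rot: [[-0.0, 0.245, 0.969], [0.0, 0.969, -0.245], [-1.0, 0.0, -0.0]]
force: [-0.1, -1.6, 2.0]
grip_width: 0.0004
```

Emit:
step_arm --targets '[1,0.001,0,0,0,0,0,1,0.0015,0,0,0,0,0,1,0.0015,0,0,0,0,0]'

```text
time_s: 27.3
eef_pos: [0.6172, -0.0063, 0.1334]
tcp_rot: [[-0.0, 0.245, 0.969], [0.0, 0.969, -0.245], [-1.0, -0.0, -0.0]]
force: [0.2, -1.4, 2.7]
grip_width: 0.0004
```

Emit:
step_arm --targets '[1,0.001,0,0,0,0,0,1,0.002,0,0,0,0,0,1,0.002,0,0,0,0,0]'

```text
time_s: 27.6
eef_pos: [0.6173, -0.0063, 0.1314]
tcp_rot: [[-0.0, 0.245, 0.969], [0.0, 0.969, -0.245], [-1.0, 0.0, -0.0]]
force: [-0.1, -0.9, 1.5]
grip_width: 0.0005
```

Emit:
step_arm --targets '[1,0.001,0,0,0,0,0,1,0.0015,0,0,0,0,0,1,0.0015,0,0,0,0,0]'

```text
time_s: 27.9
eef_pos: [0.6172, -0.0063, 0.1299]
tcp_rot: [[-0.0, 0.245, 0.969], [0.0, 0.969, -0.245], [-1.0, -0.0, -0.0]]
force: [-0.1, -1.3, 1.2]
grip_width: 0.0005
```

Emit:
step_arm --targets '[1,0.001,0,0,0,0,0,1,0.002,0,0,0,0,0,1,0.002,0,0,0,0,0]'

```text
time_s: 28.2
eef_pos: [0.6172, -0.0066, 0.128]
tcp_rot: [[-0.0, 0.245, 0.969], [-0.0, 0.969, -0.245], [-1.0, -0.0, 0.0]]
force: [-1.9, -2.7, 5.3]
grip_width: 0.0003
```

Emit:
step_arm --targets '[1,0.001,0,0,0,0,0,1,0.0015,0,0,0,0,0,1,0.0015,0,0,0,0,0]'

```text
time_s: 28.5
eef_pos: [0.6174, -0.0064, 0.1266]
tcp_rot: [[0.0, 0.245, 0.969], [0.0, 0.969, -0.245], [-1.0, 0.0, 0.0]]
force: [-0.1, -1.6, 5.6]
grip_width: 0.0006
```

Emit:
step_arm --targets '[1,0.0007,0,0,0,0,0,1,0.0007,0,0,0,0,0]'

```text
time_s: 28.7
eef_pos: [0.6174, -0.0062, 0.1258]
tcp_rot: [[0.0, 0.245, 0.969], [0.0, 0.969, -0.245], [-1.0, 0.0, 0.0]]
force: [0.2, -0.2, 2.2]
grip_width: 0.0001
```

Emit:
step_arm --targets '[1,0,0,0,0,0,0,1,0,0,0,0,0,0]'

```text
time_s: 28.9
eef_pos: [0.6173, -0.0062, 0.1258]
tcp_rot: [[0.0, 0.245, 0.969], [0.0, 0.969, -0.245], [-1.0, 0.0, 0.0]]
force: [1.4, 0.0, 2.8]
grip_width: 0.0006
```

Emit:
step_arm --targets '[1,0.0006,0,0,0,0,0,1,0.0006,0,0,0,0,0]'

```text
time_s: 29.1
eef_pos: [0.617, -0.0063, 0.1249]
tcp_rot: [[-0.001, 0.245, 0.969], [0.0, 0.969, -0.245], [-1.0, -0.0, -0.001]]
force: [-0.3, -0.1, -0.3]
grip_width: 0.0002
```

The force is 0, so bl is home. I'll lift clear and check all four clips from above with numbers.

Emit:
step_arm --targets '[1,-0.03,0,0,0,0,0,1,-0.075,0,0,0,0,0,1,-0.12,-0.02,-0.005,0,0,0,1,-0.16,-0.045,-0.01,0,0,0,1,-0.2,-0.07,-0.015,0,0,0,1,-0.235,-0.1,-0.02,0,0,0,1,-0.24,-0.117,-0.021,0,0,0,1,-0.24,-0.117,-0.021,0,0,0,1,-0.24,-0.117,-0.021,0,0,0,1,-0.24,-0.117,-0.021,0,0,0]'

```text
time_s: 30.1
eef_pos: [0.568, -0.1138, 0.3638]
tcp_rot: [[-0.002, 0.245, 0.97], [0.001, 0.97, -0.245], [-1.0, 0.0, -0.002]]
force: [0.7, 0.3, -0.3]
grip_width: 0.0002
```

Run:
```python
from h import *
s,im=snap('wrist','wristend.png'); C=cam('wrist',s); g=cv2.cvtColor(im,cv2.COLOR_RGB2HSV)
A=np.load('w1.npy'); C0=cam('wrist',dict(tcp_rot=A[:,:3],eef_pos=A[:,3])); g0=cv2.cvtColor(cv2.imread('pics/wrist1.png'),cv2.COLOR_BGR2HSV)
print(s['time_s'],box(s))
def pt(x,sg,ph,r,o):
    c,s_=np.cos(ph),np.sin(ph); q=T+x*ex+sg*(.086-r*c+o*s_)*ey; return [q[0],q[1],.094+r*s_+o*c]
def prof(C,g,x,sg):  # brightness along box y at flap height, 5 mm steps, 40..130 mm
    out=[]
    for y in range(20,131,5):
        q=T+x*ex+sg*y/1000*ey; u,v=proj(C,[q[0],q[1],.106]).astype(int); out.append(int(np.median(g[v-1:v+2,u-1:u+2,2])) if 1<v<478 else -1)
    return out
for nm,x,sg in (('fl',-.045,1),('fr',-.045,-1),('bl',.045,1),('br',.045,-1)):
    print(nm,'before',prof(C0,g0,x+.012,sg)); print('   now  ',prof(C,g,x+.012,sg))
```

```text
30.1 [ 0.0236 -0.0654  0.3418]
fl before [234, 205, 99, 177, 235, 236, 235, 96, 51, 58, 194, 73, 128, 235, 225, 126, 121, 122, 87, 209, 120, 122, 199]
   now   [245, 244, 216, 222, 218, 210, 219, 220, 219, 218, 215, 214, 214, 210, 143, 17, 20, 20, 18, 22, 19, 19, 19]
fr before [230, 116, 116, 230, 229, 230, 215, 85, 65, 112, 120, 70, 138, 139, 138, 108, 106, 93, 89, 81, 59, 33, 49]
   now   [244, 245, 222, 203, 212, 219, 223, 219, 149, 139, 139, 139, 137, 120, 29, 14, 10, 11, 12, 19, 15, 11, 13]
bl before [240, 243, 243, 242, 55, 61, 72, 242, 242, 243, 242, 219, 158, 180, 210, 76, 70, 79, 78, 167, 70, 27, 23]
   now   [245, 244, 200, 200, 205, 202, 204, 204, 203, 203, 204, 203, 206, 206, 72, 20, 22, 18, 21, 22, 20, 20, 18]
br before [241, 243, 243, 215, 153, 154, 155, 237, 243, 243, 244, 169, 198, 238, 209, 174, 153, 152, 119, 143, 152, 155, 172]
   now   [245, 245, 243, 204, 178, 191, 202, 202, 202, 205, 203, 202, 202, 199, 98, 20, 16, 20, 17, 17, 20, 21, 19]
```

Run:
```python
from h import *
for n in ('scene','side'):
    a=cv2.imread(f'pics/{n}0.png').astype(int); b=robot.read_camera(n)[:,:,::-1].astype(int); d=np.abs(a-b).max(2)>40
    boxes={'scene':{'bottles':(235,285,355,410),'jar':(365,272,400,312)},'side':{'bottles':(350,140,430,280),'beaker':(338,280,380,336),'dish':(235,272,282,304),'spatula':(280,305,325,376)}}[n]
    for k,(x0,y0,x1,y1) in boxes.items(): print(n,k,d[y0:y1,x0:x1].mean().round(3))
print(robot.sign_off())
```

```text
scene bottles 0.0
scene jar 0.0
side bottles 0.04
side beaker 0.0
side dish 0.0
side spatula 0.18
the job is handed in; nothing more can be done
None
```

The lid is shut and all four clips are snapped home, in the order fl, br, fr, bl. I handed the job in at about 30 s, well under the 72 s limit.

**Closing:** I folded the lid down with the closed fingertips. I then pressed each clip at its rib in small steps until the catch gave way and the force fell to about zero. The highest force reading on a clip was about 8 N, though the force is only read at the end of each move.

**One retry:** On br the finger first rode about 3 mm too high and bore on the flap's end with 6.8 N. I lifted off, backed out and redid it lower. That clip then stayed upright instead of springing open, but it folded and snapped normally.

**Final checks:**
- **Clips:** the overhead brightness profiles show all four flaps lying flat from about 30 to 90 mm out, with nothing standing outside the box. I checked this by numbers only, because the 12 picture views were used up.
- **Bystanders:** the jar, beaker, dish and the bottles in the scene view show no change from the start. The bottles region in the side view changed by 4%.
- **Spatula:** its region in the side view changed by 18%. The finger stayed more than 80 mm above the bench throughout, so I take this to be the arm's shadow, but I did not confirm it.
- **Bulb:** I did not check it.

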